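# Open the suction gate fully and start the extractor

## Robot

A 6-joint arm with a two-finger parallel gripper is mounted at the origin on the work surface. World frame = base frame: x ahead of the robot, y to its left, z up, the work surface at z = 0. Lengths are in m, angles in rad, forces in N, time in s.
With the tool pointing down it reaches from about 0.4 to 0.825 m from the base axis. Payload 7 kg.
Tool frame: the origin (TCP) lies on the centre line of the jaws, within the pads' length; the fingertips stand arm.tip_reach ahead of it and the grasp point (between the pads) lies 5 mm behind it (arm.tip_reach is the distance from the TCP to the fingertips, in m); z points along the fingers, y is the line along which they close (so a half turn about z gives the same grasp; the last joint's range is limited). The gripper opens to 88 mm and grips with 3 to 60 N. Pads are 19 mm wide; open, the fingers measure 130 mm over their backs; the gripper's body (78 mm by 193 mm) begins 47 mm behind the grasp point.
Start: joints at [1.524, 0.359, 0.012, 0, -1.224, -0.288], TCP at [0.222, 0.637, 0.241] pointing down, gripper open.
Joint ranges: [-3.07, 3.07], [-1.43, 2.12], [-1.02, 1.25], [-3.03, 1.67], [-3.05, -0], [-3.03, 3.03]. Speed limits (rad/s): [2.39, 2.39, 3.01, 3.14, 3.14, 3.14].

## Interface

Orientations are given as [roll, pitch, yaw] about the fixed x, y, z axes, in that order (R = Rz(yaw) Ry(pitch) Rx(roll)).
In Python, from station import status, optics, order, arm gives the robot as it stands. The module is installed in compiled form; this text tells all that it offers.
- The arm moves only by the shell command python3 -m jog 'ROWS' [FORCE]. ROWS is JSON, a list of rows, each a list of 3 entries, a list of its own where there are three numbers: the gripper command: -1 is shut, 1 is fully open, values between are in proportion, then the shift along the tool's x, y, z in mm, then the turn about the tool's z in rad. A call has 1 to 20 rows; each row is the pose to reach, as a shift and turn from the pose commanded when the call began, along the tool's axes at that moment; what a row does not reach only later rows make up. A row lasts 1/8 s, in which the tool goes at most 62.5 mm and 10.7 degrees, less where a joint would pass 70% of its speed; a pose out of reach is approached as far as the arm can. A call with a gripper value outside its range is refused whole. The fingers move at their own pace and stop on an object; FORCE is the grip in N (left out, the last holds). Time passes only in rows, so rows that repeat a pose let the fingers close. It gives the time, the measured TCP pose, the force, the opening and the grip force at its end, in the units of the state.
- status.get_state(): the state, without advancing time (a new reading comes with each control period).
- optics.grab_frame(name): name is "scene" or "top" or "wrist"; returns a dict with "color" (384x512x3 uint8, red, green, blue), "mtx" (3x3 intrinsics, pixels), "cam_to_world" (4x4, takes a point from camera to world coordinates). Camera axes: x right, y down, z forward; pixel columns grow to the right and rows downward; lengths in m; the calibration is good to about 2 mm. A picture is of the moment at which its call begins. There is no depth.
- order.job_done(): hands the job in; it is judged then, once.
The state is a dict: "t": time; "q": joint angles; "qd": joint speeds; "joint_efforts": joint torques, N m; "eef_pos": TCP position; "ee_rot": TCP orientation; "force": force on the tool from outside, world axes, zero at the start; "moment": the same for the moment, N m; "width": finger opening in m; "gripper_force": force on a finger pad.
Only numpy, scipy, OpenCV 4.12 (cv2) and the standard library are available. Lean on these libraries where they do the work, as an engineer would, in place of code of your own. Each camera call takes 0.05 s, during which the arm holds its last target. There are 200 camera calls.

## Task

Get the bench suction going: with the fingertips push the upright lever on the suction gate along its slot, past the half-open click to the fully open stop, and only then press the large round start button on the switch box all the way down and let it up again, leaving the gate fully open. Push and press only: do not pinch the lever, do not press the small button, and leave every other thing where it stands, neither pushed about nor lifted.

Things in the scene. Friction and masses are not known exactly. Their poses are not given: they have to be found in the camera images.
- gate: suction gate: fixed grey steel box 180 x 110 mm (its x, y), aluminium top surface 70 mm above the bench. Origin: centre of the underside, on the bench. On its -x face dark louvres and a wooden bench pin (to x = -135 mm), on its +x face a grey duct (to x = +144 mm, 62 mm high). The lever stands in an 86 mm dark slot along its x axis; three marks beside it. Left or right of the middle, turned up to 0.5 rad
- gate_lever (a joint): lever travel along the gate's +x axis, away from the louvres (m): 0 shut (starts there), 0.028 half open (first detent), 0.056 fully open (second detent), hard stop 0.0575. Each sprung detent holds it and draws it in from either side; it takes up to about 7 N to leave shut or half open (crests at 0.014 and 0.042), friction included
- lever_push (a point): middle of the lever's flat rear face (turned to the louvres, -x of the gate), 99 mm above the bench. The black head is 36 mm wide across the slot and 16 mm thick along it; rear half at heights 84 to 114 mm, front half 84 to 106; below it a 6 mm square steel stem. Fingers pressing on both halves at once count as pinching. Axes as the gate's
- switchbox: switch box: fixed grey plastic box 90 x 150 x 40 mm (its x, y, z), origin at the centre of the underside, on the bench. Carries the large start button at y = +34 mm and the small button at y = -36 mm, both in black housings. Stands on the other side of the middle from the gate, turned up to 0.4 rad
- start_top (a point): centre of the top face of the large round start button, 38 mm in diameter, pressed straight down; it moves down with the button
- start (a joint): how far the start button is down (m): 0 up, 0.006 fully down; springs back, about 5 N holds it fully down
- small_top (a point): centre of the top face of the small round button, 16 mm in diameter, not to be pressed
- small (a joint): how far the small button is down (m): 0 up, 0.006 fully down
- cast: loose plaster tooth model, 62 mm across, 28 mm high, origin under its centre; leave alone
- articulator: loose dark steel articulator with plaster models, 90 x 80 mm, 117 mm high, origin under its centre; leave alone
- jar: loose closed jar, 48 mm across, 55 mm high, beside the gate, origin under its centre; leave alone
- brush: loose thin brush, 150 mm long, 8 mm thick, lying beside the switch box; leave alone
- spatula: loose wax knife, 150 mm long, 11 mm wide, lying on the other side of the switch box; leave alone
- bowl: loose black mixing bowl, 100 mm across, 50 mm high, origin under its centre; leave alone
- tub: loose white round tub, 60 mm across, 50 mm high, origin under its centre; leave alone

How it is judged:
On the way, in this order (a step that is already met when the one before it is completed fails the run):
1. the lever is past the half-open detent and at the fully open stop (value of joint gate_lever above 0.051 m), for 0.2 s.
2. the start button is pressed down (value of joint start above 0.0045 m), for 0.05 s.
At the end, for the whole second after the job is handed in: The lever rests in the fully open detent (travel over 51 mm), the start button has been pressed more than 4.5 mm after that and is up again (less than 1.5 mm down), the small button is up, and every loose thing is within 25 mm of where it stood (value of joint gate_lever above 0.051 m and value of joint each of start, small below 0.0015 m and distance of each of cast, articulator, jar, brush, spatula, bowl, tub from where it was at the start of the episode below 0.025 m); the robot touches nothing.
It fails at once if the start button is pressed (over 3 mm) while the gate is not fully open (value of joint start above 0.003 m and value of joint gate_lever below 0.048 m).
It fails at once if the small button is pressed (over 3 mm) (value of joint small above 0.003 m).
It fails at once if the lever is pinched: the fingers press on both halves of its head at once (over 1 N each) (contact force between the fingers and gate_lever_c1 above 1 N and contact force between the fingers and gate_lever_c2 above 1 N).
It fails at once if a loose thing is lifted more than 15 mm or pushed more than 25 mm (distance of any of cast, articulator, jar, brush, spatula, bowl, tub from where it was at the start of the episode above 0.025 m or height (world z) of any of cast, articulator, jar, brush, spatula, bowl, tub above 0.015 m).
It also fails if it takes over 48 s, if anything falls off the work surface, if the arm or the gripper's body presses on something with over 40 N, if the wrist force passes 120 N, or if a joint passes its speed limit or range.

## Working session

There is one attempt and no reset: what is moved stays moved. The work goes in short steps, Python scripts to look and compute and a shell command to move; the robot and the scene stay as the last step left them, time stands still between calls to the robot, and variables do not carry over. Pictures are saved under pics/ and viewed, at most 10 in all, crops included, and the job is handed in when it is done.

```bash
mkdir -p pics
python3 - <<'E'
from station import status, optics, arm
import cv2,numpy as np,pickle
print(status.get_state(), arm.tip_reach)
d={}
for n in("scene","top"):
    f=optics.grab_frame(n); d[n]=f; print(n,f["mtx"].tolist(),f["cam_to_world"].round(4).tolist())
    cv2.imwrite(f"pics/{n}0.png",f["color"][:,:,::-1])
pickle.dump(d,open("f0.pkl","wb"))
E
```

```text
{'t': 0.0, 'q': array([ 1.52410296e+00,  3.59381586e-01,  1.10925692e-02, -3.58463948e-04,
       -1.22409232e+00, -2.88103552e-01]), 'qd': array([-0.00159254,  0.00072694,  0.00102624, -0.0001926 , -0.00018702,
       -0.00072754]), 'joint_efforts': array([ 8.00305043e-04, -5.82725143e+01,  2.93046194e+01,  6.99711487e+00,
        7.08613690e-03, -1.62446686e-04]), 'eef_pos': array([0.22165602, 0.63709231, 0.23963926]), 'ee_rot': array([ 3.13997721e+00, -1.27308128e-04, -3.34918888e-01]), 'force': array([ 0.06311178, -0.35009654,  0.37066719]), 'moment': array([-0.01720389, -0.01699842, -0.0050568 ]), 'gripper_force': 0.0, 'width': 0.08741997318126216} 0.014
scene [[381.3974201520817, 0.0, 252.90551356731714], [0.0, 381.3974201520817, 190.58914038727085], [0.0, 0.0, 1.0]] [[-0.0062, 0.8477, -0.5304, 1.1738], [1.0, 0.0049, -0.0039, 0.0062], [-0.0007, -0.5304, -0.8477, 1.0189], [0.0, 0.0, 0.0, 1.0]]
top [[373.8030938957706, 0.0, 255.8717907853591], [0.0, 373.8030938957706, 191.64357159878665], [0.0, 0.0, 1.0]] [[0.0105, -0.9974, 0.0713, 0.4716], [-0.9999, -0.0111, -0.0079, -0.0077], [0.0087, -0.0712, -0.9974, 1.5211], [0.0, 0.0, 0.0, 1.0]]
```

View pics/top0.png

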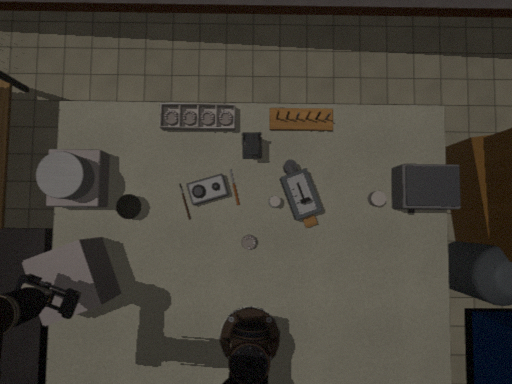

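View pics/scene0.png

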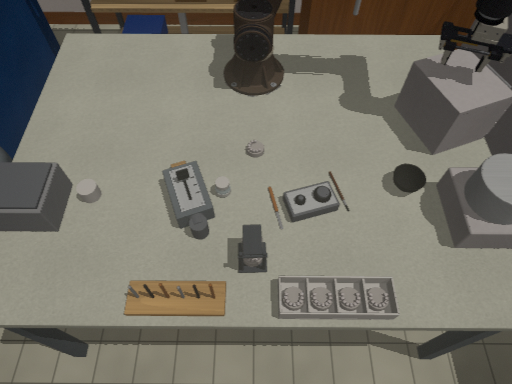

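The top view shows the gate around (300,195), with the bench pin at (310,222) and the duct at (290,167). The switch box is at (208,190) with its large button at about (199,191). The jar is at (275,202) and the articulator at (252,145). Next I'll look at enlarged crops.

Run:
```python
import cv2,numpy as np,pickle
d=pickle.load(open("f0.pkl","rb"))
a=d["top"]["color"][150:235,170:330]; b=d["scene"]["color"][150:245,155:355]
a=cv2.resize(a,(800,425),interpolation=cv2.INTER_CUBIC); b=cv2.resize(b,(800,380),interpolation=cv2.INTER_CUBIC)
for n,i in(("a",a),("b",b)): cv2.imwrite(f"pics/{n}.png",cv2.convertScaleAbs(i[:,:,::-1],alpha=1.4))
```

```text
(no output)
```

View pics/a.png

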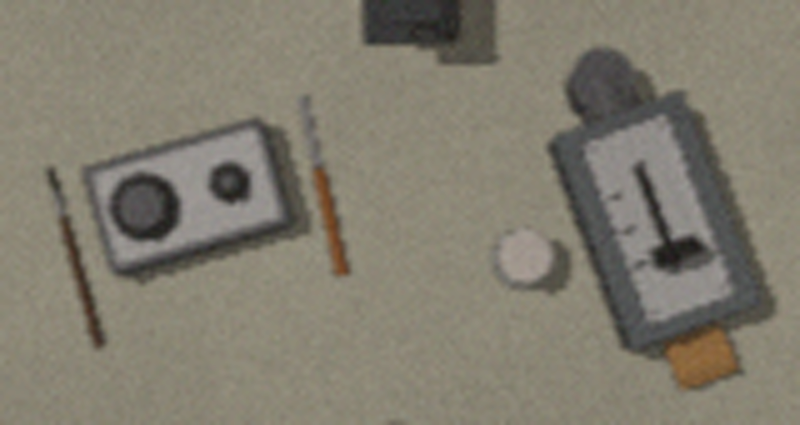

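View pics/b.png

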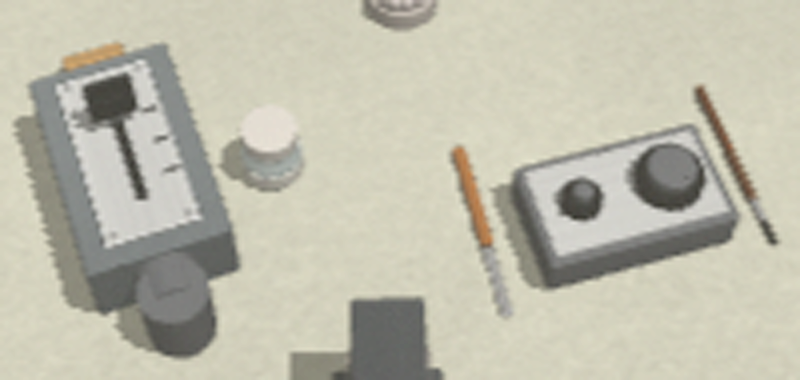

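The crops show the gate's aluminium plate with its slot. The lever head sits at top crop (680,255) and scene crop (110,97). The big button is at top (145,206) and scene (670,175), the small one at top (230,182) and scene (580,200). Next I'll measure them with masks.

```bash
cat > h.py <<'E'
import cv2,numpy as np,pickle
def ray(f,p):
    T=f["cam_to_world"]; d=T[:3,:3]@np.linalg.solve(f["mtx"],[p[0],p[1],1.]); return T[:3,3],d
def onz(f,p,z):
    o,d=ray(f,p); return o+d*(z-o[2])/d[2]
def tri(f,p,g,q):
    o,d=ray(f,p);e,h=ray(g,q); s=np.linalg.lstsq(np.c_[d,-h],e-o,rcond=None)[0]
    a,b=o+s[0]*d,e+s[1]*h; return (a+b)/2,np.linalg.norm(a-b)
def blob(f,box,lo,hi,dil=0):
    x0,y0,x1,y1=box; g=cv2.cvtColor(f["color"],cv2.COLOR_RGB2GRAY)[y0:y1,x0:x1]
    m=cv2.inRange(g,lo,hi); c=max(cv2.findContours(m,cv2.RETR_EXTERNAL,cv2.CHAIN_APPROX_NONE)[0],key=cv2.contourArea)
    return c.reshape(-1,2).astype(np.float32)+[x0,y0]
E
python3 - <<'E'
from h import *
d=pickle.load(open("f0.pkl","rb")); T,S=d["top"],d["scene"]
C=lambda u,k,o:(np.array(u)+.5)/k-.5+o
# gray probes
gT=cv2.cvtColor(T["color"],6+1);gS=cv2.cvtColor(S["color"],7)
# plates
for n,f,bx,z in(("gate",T,(278,165,332,235),.07),("gate",S,(160,160,216,215),.07),("sw",T,(185,172,232,208),.04),("sw",S,(280,178,345,222),.04)):
    g=cv2.cvtColor(f["color"],7); sub=g[bx[1]:bx[3],bx[0]:bx[2]]
    c=blob(f,bx,int(np.percentile(sub,50)) if 0 else {"T":105,"S":150}["T" if f is T else "S"],255)
    W=np.array([onz(f,p,z)[:2] for p in c],np.float32)
    r=cv2.minAreaRect(W*1000); print(n,"T" if f is T else "S",r,np.percentile(sub,[5,25,50,75,95]))
def t(n,a,b): print(n,tri(T,C(a,5,[170,150]),S,C(b,4,[155,150])))
t("head",(677,252),(110,88)); t("big",(145,204),(670,170)); t("small",(231,178),(579,195)); 
t("slotend",(640,166),(143,196))
for n,p,z in(("pin",(703,357),.05),("duct",(598,82),.062),("jar",(526,256),.055)): print(n,onz(T,C(p,5,[170,150]),z))
for n,p,z in(("slotendS",(143,196),.07),("bigS",(670,170),.06),("ductS",(170,283),.062),("jarS",(270,128),.055)): print(n,onz(S,C(p,4,[155,150]),z))
E
```

```text
gate T ((537.7981567382812, -107.52654266357422), (19.44588279724121, 3.8898768424987793), 0.3615453243255615) [ 49.  63.  94.  97. 102.]
gate S ((619.5260009765625, -258.55712890625), (82.59858703613281, 14.15417194366455), 7.718067169189453) [ 69.  98. 126. 148. 151.]
sw T ((591.9247436523438, 157.43075561523438), (67.62065124511719, 90.92337799072266), 18.069936752319336) [ 39.  62.  94.  99. 107.]
sw S ((545.3154907226562, 142.9723358154297), (61.547401428222656, 119.74234008789062), 0.3264826238155365) [ 59.  91. 143. 149. 152.]
head (array([ 0.54256745, -0.20405998,  0.11177592]), np.float64(0.0014508954173987276))
big (array([0.57835476, 0.2056763 , 0.06063667]), np.float64(0.0015757069939289776))
small (array([0.59955832, 0.1381397 , 0.05945594]), np.float64(4.383503704697588e-06))
slotend (array([ 0.61106259, -0.17972149,  0.07418003]), np.float64(0.0028365174178805077))
pin [ 0.46342038 -0.23397354  0.05      ]
duct [ 0.67843416 -0.14934006  0.062     ]
jar [ 0.54107924 -0.09400371  0.055     ]
slotendS [ 0.60852891 -0.17910416  0.07      ]
bigS [0.57795661 0.20660973 0.06      ]
ductS [ 0.67508066 -0.15495749  0.062     ]
jarS [ 0.53917957 -0.0915266   0.055     ]
```

```bash
cat >> h.py <<'E'
from scipy.spatial.transform import Rotation as Ro
def go(*tg):
    from station import status
    s=status.get_state(); R=Ro.from_euler("xyz",s["ee_rot"]).as_matrix()
    for t in tg: print(t,((R.T@(np.array(t[:3])-s["eef_pos"]))*1000).round(1),"turn",round(s["ee_rot"][2]-t[3],3))
E
python3 -c "
from h import *
go((.35,.5,.3,-.335),(.5,.25,.3,-.335),(.492,-.222,.24,.357))"
```

```text
(0.35, 0.5, 0.3, -0.335) [166.3  87.4 -60.1] turn 0.0
(0.5, 0.25, 0.3, -0.335) [390.1 274.2 -59.8] turn 0.0
(0.492, -0.222, 0.24, 0.357) [537.7 722.6   0.9] turn -0.692
```

```bash
python3 -m jog '[[-1,[0,0,-60],0],[-1,[60,30,-60],0],[-1,[110,60,-60],0],[-1,[166,87,-60],0],[-1,[222,134,-60],0],[-1,[278,180,-60],0],[-1,[334,227,-60],0],[-1,[390,274,-60],0],[-1,[405,319,-55],-0.1],[-1,[420,364,-50],-0.2],[-1,[435,409,-45],-0.3],[-1,[450,454,-40],-0.4],[-1,[465,499,-30],-0.5],[-1,[480,544,-20],-0.6],[-1,[494,589,-10],-0.69],[-1,[510,634,0],-0.69],[-1,[525,679,0],-0.69],[-1,[538,723,0],-0.69],[-1,[538,723,0],-0.69],[-1,[538,723,0],-0.69]]'
python3 - <<'E'
from h import *
from station import optics
for n in("top","wrist"):
    f=optics.grab_frame(n); pickle.dump(f,open(f"{n}1.pkl","wb")); cv2.imwrite(f"pics/{n}1.png",f["color"][:,:,::-1])
print(f["mtx"],f["cam_to_world"]); go((.492,-.222,.102,.357))
E
```

```text
t: 2.6
eef_pos: [0.492, -0.2221, 0.2402]
ee_rot: [-3.141, 0.001, 0.354]
force: [0.1, 0.3, 0.6]
width: 0.0004
gripper_force: 0.0
[[267.2885286    0.         253.25265345]
 [  0.         267.2885286  191.83534145]
 [  0.           0.           1.        ]] [[ 3.47997891e-01 -8.93347482e-01 -2.84302207e-01  5.68494403e-01]
 [-9.37495083e-01 -3.31823980e-01 -1.04860934e-01 -1.91592737e-01]
 [-6.61038243e-04  3.03023305e-01 -9.52982917e-01  3.82663972e-01]
 [ 0.00000000e+00  0.00000000e+00  0.00000000e+00  1.00000000e+00]]
(0.492, -0.222, 0.102, 0.357) [ -0.5   0.5 138.5] turn -0.001
```

View pics/wrist1.png

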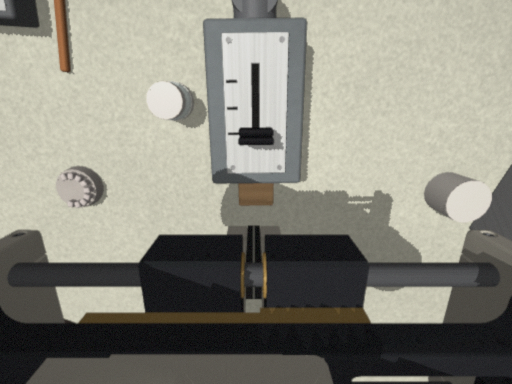

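The wrist view shows the gate square to the tool. The slot runs from (255,65) to (256,130), and the lever head is at (256,136) with its rear edge at about row 145.

```bash
python3 - <<'E'
from h import *
f=pickle.load(open("wrist1.pkl","rb"))
a=np.array([np.cos(.356),np.sin(.356)]); n=np.array([-a[1],a[0]]); tcp=np.array([.492,-.222])
for nm,p,z in(("rear edge",(256,145),.114),("slot far",(255.5,64),.07),("plate near",(255,173),.07),("box near L",(213,184),.07),("box near R",(300,182),.07),("box far L",(205,20),.07),("box far R",(306,18),.07)):
    w=onz(f,p,z); v=w[:2]-tcp; print(nm,w.round(4),"along",round(v@a,4),"lat",round(v@n,4))
E
python3 -m jog '[[-1,[0,0,45],0],[-1,[0,0,90],0],[-1,[0,0,125],0],[-1,[0,0,138],0],[-1,[0,0,138],0],[-1,[0,0,138],0]]'
```

```text
rear edge [ 0.5353 -0.2066  0.114 ] along 0.046 lat -0.0007
slot far [ 0.61   -0.1785  0.07  ] along 0.1258 lat -0.0004
plate near [ 0.4982 -0.2197  0.07  ] along 0.0066 lat -0.0
box near L [ 0.4675 -0.1766  0.07  ] along -0.0071 lat 0.0511
box near R [ 0.5067 -0.2748  0.07  ] along -0.0046 lat -0.0546
box far L [ 0.6304 -0.1159  0.07  ] along 0.1667 lat 0.0512
box far R [ 0.6678 -0.2117  0.07  ] along 0.1684 lat -0.0516
t: 3.45
eef_pos: [0.4935, -0.222, 0.1041]
ee_rot: [3.14, -0.002, 0.356]
force: [-0.2, -0.1, -0.4]
width: 0.0003
gripper_force: 0.0
```

```bash
python3 -m jog '[[-1,[20,0,0],0],[-1,[30,0,0],0],[-1,[38,0,0],0],[-1,[44,0,0],0],[-1,[50,0,0],0],[-1,[56,0,0],0],[-1,[62,0,0],0],[-1,[68,0,0],0],[-1,[73,0,0],0],[-1,[78,0,0],0],[-1,[82,0,0],0],[-1,[85,0,0],0],[-1,[88,0,0],0],[-1,[88,0,0],0],[-1,[88,0,0],0]]'
python3 - <<'E'
from h import *
from station import optics
f=optics.grab_frame("wrist"); cv2.imwrite(f"pics/w2.png",f["color"][:,:,::-1]); pickle.dump(f,open("w2.pkl","wb"))
E
```

```text
t: 5.32
eef_pos: [0.5748, -0.1915, 0.1025]
ee_rot: [-3.142, 0.0, 0.355]
force: [-0.2, 0.2, 0.2]
width: 0.0005
gripper_force: 0.0
```

View pics/w2.png

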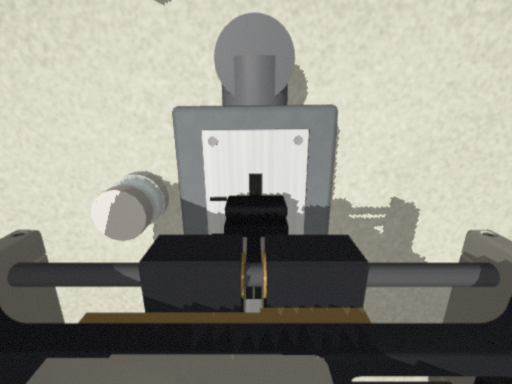

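The wrist view shows the head against the third, fully open mark at (218,198), and no force is left, so the detent has drawn it in. I'll push a few mm more to confirm, then back off and rise.

```bash
python3 -m jog '[[-1,[2,0,0],0],[-1,[4,0,0],0],[-1,[4,0,0],0],[-1,[4,0,0],0]]'; python3 -m jog '[[-1,[1,0,0],0],[-1,[2,0,0],0],[-1,[2,0,0],0],[-1,[2,0,0],0]]'; python3 -m jog '[[-1,[-15,0,0],0],[-1,[-35,0,0],0],[-1,[-35,0,-40],0],[-1,[-35,0,-90],0],[-1,[-35,0,-135],0],[-1,[-35,0,-135],0],[-1,[-35,0,-135],0]]'
python3 - <<'E'
from h import *
from station import optics
f=optics.grab_frame("wrist"); cv2.imwrite(f"pics/w3.png",f["color"][:,:,::-1]); pickle.dump(f,open("w3.pkl","wb"))
go((.578,.206,.16,.356),(.578,.206,.085,.356))
E
```

```text
t: 5.88
eef_pos: [0.5785, -0.1902, 0.1026]
ee_rot: [-3.142, 0.0, 0.355]
force: [-1.2, 0.0, 1.3]
width: 0.0005
gripper_force: 0.8
t: 6.38
eef_pos: [0.5787, -0.1901, 0.1025]
ee_rot: [-3.141, 0.003, 0.355]
force: [-6.8, -3.3, 5.6]
width: 0.0006
gripper_force: 3.9
t: 7.25
eef_pos: [0.5468, -0.2016, 0.2373]
ee_rot: [-3.141, -0.001, 0.355]
force: [-0.2, 0.7, 0.2]
width: 0.0004
gripper_force: 0.0
(0.578, 0.206, 0.16, 0.356) [ 171.1 -371.2   76.8] turn -0.001
(0.578, 0.206, 0.085, 0.356) [ 171.2 -371.1  151.8] turn -0.001
```

View pics/w3.png

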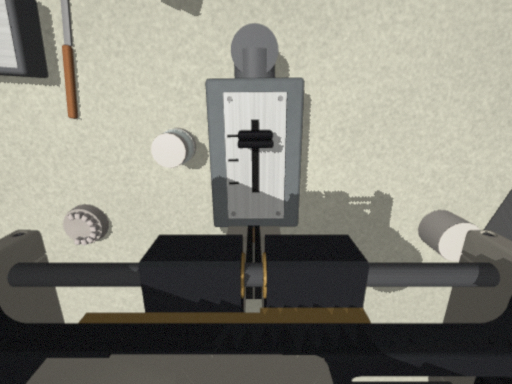

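The lever sits at the third mark (row 136) after contact with the hard stop at about 7 N. Now to the button.

```bash
python3 -m jog '[[-1,[20,-45,0],0],[-1,[40,-90,0],0],[-1,[60,-135,0],0],[-1,[80,-180,0],0],[-1,[100,-225,0],0],[-1,[110,-270,0],0],[-1,[111,-315,0],0],[-1,[111,-350,0],0],[-1,[111,-371,0],0],[-1,[111,-371,0],0],[-1,[111,-371,0],0]]'
python3 - <<'E'
from h import *
from station import optics
f=optics.grab_frame("wrist"); cv2.imwrite(f"pics/w4.png",f["color"][:,:,::-1]); pickle.dump(f,open("w4.pkl","wb"))
go((.578,.206,.16,.356))
E
```

```text
t: 8.68
eef_pos: [0.5224, 0.1843, 0.2367]
ee_rot: [3.141, 0.002, 0.355]
force: [0.4, -0.1, -0.1]
width: 0.0003
gripper_force: 0.0
(0.578, 0.206, 0.16, 0.356) [59.6 -1.4 76.8] turn -0.001
```

View pics/w4.png

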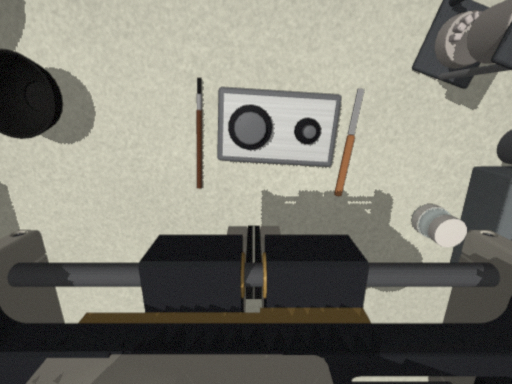

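The wrist view shows the start button at (250,127) and the small one at (310,131), with a ring housing around each.

Run:
```python
from h import *
f=pickle.load(open("w4.pkl","rb")); T=pickle.load(open("f0.pkl","rb"))["top"]
for p in((250.5,127),(310,131)): print(onz(f,p,.06), tri(f,p,T,(np.array((145,204) if p[0]<300 else (231,179))+.5)/5-.5+[170,150]))
w=onz(f,(250.5,127),.06); go((w[0],w[1],.11,.355),(w[0],w[1],.08,.355))
```

```text
[0.5764221  0.20955287 0.06      ] (array([0.57739245, 0.20791894, 0.05004445]), np.float64(0.004457496178911398))
[0.59632828 0.1428638  0.06      ] (array([0.59798007, 0.13972546, 0.04840691]), np.float64(0.0036394098031357117))
(np.float64(0.5764220974491533), np.float64(0.20955287017867885), 0.11, 0.355) [ 59.5  -5.3 126.8] turn -0.0
(np.float64(0.5764220974491533), np.float64(0.20955287017867885), 0.08, 0.355) [ 59.5  -5.3 156.8] turn -0.0
```

```bash
python3 -m jog '[[-1,[40,-3,20],0],[-1,[60,-4,60],0],[-1,[60,-4,105],0],[-1,[60,-4,135],0],[-1,[60,-4,150],0],[-1,[60,-4,154],0],[-1,[60,-4,154],0]]'; for i in 1 2 3; do python3 -m jog '[[-1,[0,0,2],0],[-1,[0,0,4],0],[-1,[0,0,4],0]]'|egrep 'eef|force:'; done
```

```text
t: 9.6
eef_pos: [0.5782, 0.2096, 0.0845]
ee_rot: [-3.141, -0.001, 0.355]
force: [-0.8, 0.7, 0.4]
width: 0.0009
gripper_force: 0.0
eef_pos: [0.5776, 0.2095, 0.0798]
force: [0.2, -0.8, 0.0]
gripper_force: 0.0
eef_pos: [0.5776, 0.2095, 0.0755]
force: [-0.3, 1.1, 3.0]
gripper_force: 0.9
eef_pos: [0.5777, 0.2095, 0.0716]
force: [-0.6, 0.8, 3.7]
gripper_force: 2.0
```

```bash
for i in 1 2 ; do python3 -m jog '[[-1,[0,0,1],0],[-1,[0,0,1.5],0],[-1,[0,0,1.5],0]]'|egrep 'eef|force:'; done
```

```text
eef_pos: [0.5777, 0.2095, 0.0703]
force: [-1.3, -0.5, 6.6]
gripper_force: 2.9
eef_pos: [0.5777, 0.2096, 0.0701]
force: [-5.7, -1.2, 16.2]
gripper_force: 7.9
```

The button has bottomed: contact was above TCP height 0.0755 and the hard stop is at 0.0701, so travel was at least 5.4 mm. Now I'll lift off and check.

```bash
python3 -m jog '[[-1,[0,0,-10],0],[-1,[0,0,-40],0],[-1,[0,0,-90],0],[-1,[-30,0,-140],0],[-1,[-80,0,-170],0],[-1,[-100,0,-170],0],[-1,[-100,0,-170],0],[-1,[-100,0,-170],0]]'
python3 - <<'E'
from h import *
from station import optics
f=optics.grab_frame("scene"); g=pickle.load(open("f0.pkl","rb"))["scene"]
D=cv2.absdiff(f["color"],g["color"]).max(2)
c=cv2.resize(f["color"][140:245,150:450],(800,280),interpolation=cv2.INTER_CUBIC)
e=cv2.resize(cv2.cvtColor(cv2.convertScaleAbs(D,alpha=2),8)[140:245,150:450],(800,280))
cv2.imwrite("pics/end.png",np.vstack([c[:,:,::-1],e]))
E
```

```text
t: 12.48
eef_pos: [0.4842, 0.1748, 0.2383]
ee_rot: [3.141, 0.0, 0.355]
force: [0.9, 0.2, 0.5]
width: 0.0004
gripper_force: 0.0
```

View pics/end.png

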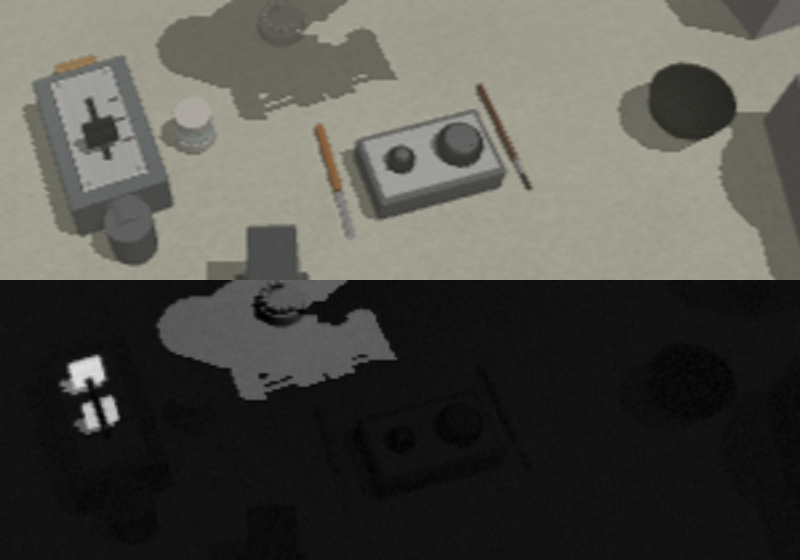

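The end picture shows the lever head moved to (100,132), the buttons up as before, and no other change except the arm's shadow.

```bash
python3 -c "
from station import order; print(order.job_done())"
```

```text
the job is handed in; nothing more can be done
None
```

I pushed the lever to the fully open stop, then pressed the start button to its stop and let it up. The last picture showed nothing else moved, and the job is handed in (no verdict came back).

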